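# Switch on the microscope lamp at its key bank

## Task

Switch on the microscope lamp at the bank of black push keys: with the fingertips, push the long bar-shaped key fully down, and only after that push the cross-shaped key fully down; both stay down by themselves. Press them lightly rather than leaning on them hard. Leave the other three keys just as they are, in or out, do not disturb, pick up or knock over anything else on the bench, and finish with the hand drawn back about a hand's breadth or more from the keys.

Things in the scene. Friction and masses are not known exactly. Their poses are not given: they have to be found in the camera images.
- bank: aluminium base plate of the lamp's key bank, 170 (x) by 340 (y) by 8 mm, fixed to the bench; origin under its centre, z up, x towards the back of the bank, y along the row of keys. The five key units stand on it in one straight row, 64 mm apart along y, 30 mm behind the plate's centre (+x), in an order that changes; three small vials stand on its front strip
- bar_unit: white key unit, 80 (x) by 56 (y) by 44 mm high, fixed on the base plate and turned with it, carrying the black bar key in the middle of its top; origin under its centre (8 mm above the bench)
- bar_top (a point): centre of the top face of the black key shaped as a long narrow bar, 60 mm long (along the unit's x) by 14 mm wide; it moves with the key. The top is flat and stands 16 mm above its unit (68 mm above the bench) when the key is out, 8 mm above it (60 mm above the bench) when fully in
- bar (a joint): travel of the bar key: 0 = out (up), 0.008 m = fully in (down). It slides straight down against a steady friction of about 3.5 N (slightly more when fast), has no return spring and stays where it is left; starts within the first 1 mm
- cross_unit: white key unit, 80 (x) by 56 (y) by 44 mm high, fixed on the base plate and turned with it, carrying the black cross key in the middle of its top; origin under its centre (8 mm above the bench)
- cross_top (a point): centre of the top face of the black key shaped as a plus-shaped cross, 48 by 48 mm with arms 14 mm wide; it moves with the key. The top is flat and stands 16 mm above its unit (68 mm above the bench) when the key is out, 8 mm above it (60 mm above the bench) when fully in
- cross (a joint): travel of the cross key: 0 = out (up), 0.008 m = fully in (down). It slides straight down against a steady friction of about 3.5 N (slightly more when fast), has no return spring and stays where it is left; starts within the first 1 mm
- square_unit: white key unit, 80 (x) by 56 (y) by 44 mm high, fixed on the base plate and turned with it, carrying the black square key in the middle of its top; origin under its centre (8 mm above the bench)
- square_top (a point): centre of the top face of the black key shaped as a square, 34 by 34 mm; it moves with the key. The top is flat and stands 16 mm above its unit (68 mm above the bench) when the key is out, 8 mm above it (60 mm above the bench) when fully in
- square (a joint): travel of the square key: 0 = out (up), 0.008 m = fully in (down). It slides straight down against a steady friction of about 3.5 N (slightly more when fast), has no return spring and stays where it is left; may start anywhere from out to fully in
- disc_unit: white key unit, 80 (x) by 56 (y) by 44 mm high, fixed on the base plate and turned with it, carrying the black disc key in the middle of its top; origin under its centre (8 mm above the bench)
- disc_top (a point): centre of the top face of the black key shaped as a large round disc, 40 mm across; it moves with the key. The top is flat and stands 16 mm above its unit (68 mm above the bench) when the key is out, 8 mm above it (60 mm above the bench) when fully in
- disc (a joint): travel of the disc key: 0 = out (up), 0.008 m = fully in (down). It slides straight down against a steady friction of about 3.5 N (slightly more when fast), has no return spring and stays where it is left; may start anywhere from out to fully in
- stud_unit: white key unit, 80 (x) by 56 (y) by 44 mm high, fixed on the base plate and turned with it, carrying the black stud key in the middle of its top; origin under its centre (8 mm above the bench)
- stud_top (a point): centre of the top face of the black key shaped as a small round stud, 18 mm across; it moves with the key. The top is flat and stands 16 mm above its unit (68 mm above the bench) when the key is out, 8 mm above it (60 mm above the bench) when fully in
- stud (a joint): travel of the stud key: 0 = out (up), 0.008 m = fully in (down). It slides straight down against a steady friction of about 3.5 N (slightly more when fast), has no return spring and stays where it is left; may start anywhere from out to fully in
- vial0: loose capped sample vial, 24 mm across, 41 mm high, standing on the front strip of the base plate, about 85 mm in front of the key row; origin under its centre
- vial1: loose capped sample vial, 24 mm across, 41 mm high, standing on the front strip of the base plate, about 85 mm in front of the key row; origin under its centre
- vial2: loose capped sample vial, 24 mm across, 41 mm high, standing on the front strip of the base plate, about 85 mm in front of the key row; origin under its centre
- wellplate: loose clear 24-well plate, 86 by 128 by 15 mm, lying behind the key bank; origin under its centre
- petri: loose closed petri dish, 92 mm across, 15 mm high, lying behind the key bank; origin under its centre
- forceps: loose steel forceps, about 130 mm long (along its own y), 6 mm high, lying beside the left (+y) end of the key bank; origin under the middle
- phone: loose black phone, 150 (x) by 72 by 9 mm, lying beside the right (-y) end of the key bank; origin under its centre
Things that resemble listed ones, but are neither listed nor needed, are in the scene too. Of the things that look like the forceps, take the one that is farthest from the robot's base at the start.

How it is judged:
By the outcome, as a careful person would: the job done as asked, in the order asked, and still so for the second after the job is handed in, with the robot touching nothing.
It also fails if it takes over 35 s, if anything falls off the work surface, if the arm or the gripper's body presses on something with over 40 N, if the wrist force passes 120 N, or if a joint passes its speed limit or range.

## Robot

A 6-joint arm with a two-finger parallel gripper is mounted at the origin on the work surface. World frame = base frame: x ahead of the robot, y to its left, z up, the work surface at z = 0. Lengths are in m, angles in degrees, forces in N, time in s.
With the tool pointing down it reaches from about 0.25 to 0.8 m from the base axis. Payload 8.5 kg.
Tool frame: the origin (TCP) lies between the finger pads, 19 mm behind the fingertips; this is the grasp point; z points along the fingers, y is the line along which they close (so a half turn about z gives the same grasp; the last joint's range is limited). The gripper opens to 85 mm and grips with 20 to 120 N. Pads are 22 mm wide; open, the fingers measure 114 mm over their backs; the gripper's body (76 mm by 85 mm) begins 54 mm behind the grasp point. The pads swing forward as they close: fully open they stand 13 mm farther back than shut.
Start: joints at [70.932, 13.648, -0.773, 75.585, 0, 90], TCP at [0.171, 0.496, 0.25] pointing down, gripper open.
Joint ranges: [-152.45, 152.45], [-59.26, 108.67], [-65.41, 83.53], [-104.44, 129.93], [-82.83, 76.93], [-180, 180]. Speed limits (degrees/s): [127.2, 127.2, 159.86, 180, 180, 180].

## Interface

Orientations are given as [roll, pitch, yaw] about the fixed x, y, z axes, in that order (R = Rz(yaw) Ry(pitch) Rx(roll)).
In Python, from workcell import readout, camera, sign_off gives the robot as it stands.
- The arm moves only by the shell command python3 -m creep 'ROWS' [FORCE]. ROWS is JSON, a list that holds one entry, the list of rows, each a list of 7 numbers: the opening, from 0 (shut) to 1 (fully open), then the shift along the tool's x, y, z normalised to -1 to 1, where 1 is 2.5 cm, then the turn, a rotation vector about the tool's x, y, z normalised to -1 to 1, where 1 is 1.5 rad. In form: [[[gripper, dx, dy, dz, ax, ay, az], ...]]. A call has 1 to 12 rows; each row shifts and turns the commanded pose from where the row before left it, along the tool's axes as they then stand; what a row does not reach is not made up. A row lasts 1/12 s, in which the tool goes at most 41.7 mm and 7.16 degrees, less where a joint would pass 70% of its speed; a pose out of reach is approached as far as the arm can. A call with a number of a shift or a turn outside -1 to 1 is refused whole. A call with a gripper value outside its range is refused whole. The fingers move at their own pace and stop on an object; FORCE is the grip in N (left out, the last holds). Time passes only in rows, so rows that do not move let the fingers close. It gives the time, the measured TCP pose, the force, the opening and the grip force at its end, in the units of the state.
- readout.state(): the state, without advancing time (a new reading comes with each control period).
- camera(name): name is "scene" or "top" or "wrist"; returns a dict with "frame" (400x640x3 uint8, red, green, blue), "range_z" (400x640 float32, m along the optical axis (not along the pixel's ray), 0 where there is no reading), "fovy" (degrees; the focal length in pixels is half the picture's height over the tangent of half this angle, whatever the lens; pixels are square), "cx", "cy" (the principal point, pixels), "eye" and "rotation" of the camera in the world; the wrist camera has in their place "mount" (4x4, takes a point from camera to tool coordinates, whose origin is the TCP and whose axes are the flange's). Camera axes: x right, y down, z forward; pixel columns grow to the right and rows downward; lengths in m; the calibration is good to about 2 mm. A picture is of the moment at which its call begins: read the wrist's pose just before it.
- sign_off(): hands the job in; it is judged then, once.
The state is a dict: "time_s": time; "joint_positions": joint angles; "qd": joint speeds; "joint_torque": joint torques, N m; "position": TCP position; "ee_rot": TCP orientation; "force": force on the tool from outside, world axes, zero at the start; "ft_torque": the same for the moment, N m; "gripper_width": finger opening in m; "grasp_force": force on a finger pad.
Only numpy, scipy, OpenCV 4.12 (cv2) and the standard library are available. Lean on these libraries where they do the work, as an engineer would, in place of code of your own. Each camera call takes 0.05 s, during which the arm holds its last target. There are 200 camera calls.

## Working session

There is one attempt and no reset: what is moved stays moved. The work goes in short steps, Python scripts to look and compute and a shell command to move; the robot and the scene stay as the last step left them, time stands still between calls to the robot, and variables do not carry over. Pictures are saved under pics/ and viewed, at most 10 in all, crops included, and the job is handed in when it is done.

```bash
mkdir -p pics; cat > h.py <<'E'
import numpy as np,cv2,pickle
from workcell import readout,camera,sign_off
def grab(n):
    s=readout.state();c=camera(n);c['st']=s;pickle.dump(c,open(n+'.pkl','wb'));return c
def pts(c):
    f=200/np.tan(np.radians(c['fovy'])/2);v,u=np.mgrid[0:400,0:640];z=c['range_z']
    p=np.stack([(u-c['cx'])/f*z,(v-c['cy'])/f*z,z],-1)
    return p@np.array(c['rotation']).T+np.array(c['eye'])
def plane(c,u,v,h):
    f=200/np.tan(np.radians(c['fovy'])/2);d=np.array(c['rotation'])@np.array([(u-c['cx'])/f,(v-c['cy'])/f,1.]);e=np.array(c['eye'])
    return e+d*(h-e[2])/d[2]
E
python3 - <<'E'
from h import *
for n in('top','scene'):
    c=grab(n);cv2.imwrite(f'pics/{n}.png',c['frame'][:,:,::-1]);print(n,c['fovy'],c['eye'],np.round(c['rotation'],3).tolist())
s=readout.state();print(s)
E
```

```text
top 48.60164121690313 [0.3852967  0.03070469 1.12710726] [-172.516, 0.426, -89.932]
scene 54.45740236317525 [ 0.93261882 -0.28574007  0.68617658] [-141.465, 0.105, 52.351]
{'time_s': 0.1, 'joint_positions': array([ 7.09303110e+01,  1.36777097e+01, -8.11250051e-01,  7.55853141e+01,
       -4.36106520e-04,  8.99997698e+01]), 'qd': array([ 0.04674567, -0.05212495,  0.06495739, -0.12373609,  0.00084979,
       -0.03283227]), 'joint_torque': array([ 2.91465458e-04, -5.39721036e+01,  3.46996379e+01,  1.34142040e-02,
       -4.85016903e-05, -1.72913519e-05]), 'position': array([0.1714147 , 0.49585765, 0.24944603]), 'ee_rot': array([-1.79925726e+02,  4.35807700e-04,  1.60930542e+02]), 'force': array([ 0.55720568, -0.14208937,  0.04709526]), 'ft_torque': array([ 0.02037037, -0.01567652, -0.02312085]), 'grasp_force': 0.0, 'gripper_width': 0.08532530083357649}
```

View pics/top.png

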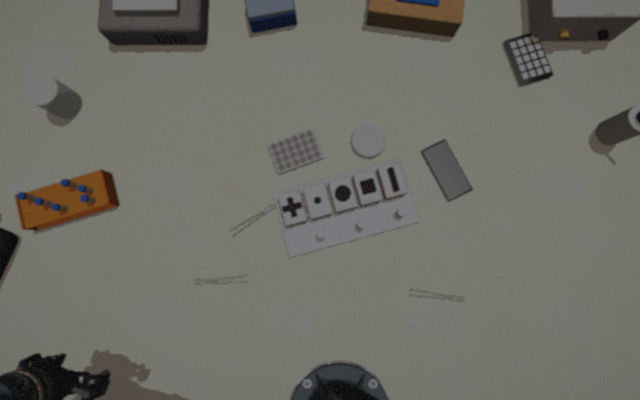

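View pics/scene.png

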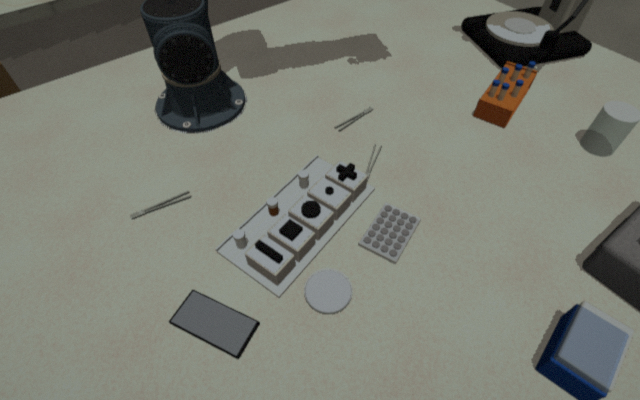

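The top view shows the cross key at about (292,207) and the bar key at about (392,180). Stud, disc and square lie between them, and the vials are on the front strip. The scene view shows the same order.

```bash
sed -i "s/np.array(c\['rotation'\])/Rotation.from_euler('xyz',c['rotation'],degrees=True).as_matrix()/g; 1a from scipy.spatial.transform import Rotation" h.py
python3 - <<'E'
from h import *
g={'top':[(292,207),(318,200),(343,193),(368,186),(392,180)],'scene':[(346,171),(329,190),(311,209),(291,229),(269,250)]}
for n in g:
    c=pickle.load(open(n+'.pkl','rb'));print({k:v for k,v in c.items() if k not in('frame','range_z','st')})
    P=pts(c);m=(c['frame'].max(2)<60).astype(np.uint8)
    _,lab,st,cen=cv2.connectedComponentsWithStats(m)
    for u,v in g[n]:
        l=lab[v-2:v+3,u-2:u+3].max()
        if l:
            mm=lab==l; zz=np.median(P[mm][:,2]); a,b=cen[l]
            print(n,(u,v),st[l][2:],np.round(cen[l],1),'plane.064',np.round(plane(c,a,b,.066),4),'pts mean',np.round(P[mm].mean(0),4),'medz',round(zz,4))
    # base plate and bench z check
    print('bench z',np.median(P[200:300,150:200,2]) )
E
```

```text
{'fovy': 48.60164121690313, 'cx': 323.1533432759029, 'cy': 195.52519716730788, 'eye': array([0.3852967 , 0.03070469, 1.12710726]), 'rotation': array([-172.51585932,    0.42577652,  -89.93185917])}
top (292, 207) [ 18  19 154] [291.5 206.7] plane.064 [0.4976 0.1151 0.066 ] pts mean [0.4967 0.1146 0.0735] medz 0.0666
top (318, 200) [ 5  6 25] [316.9 199.8] plane.064 [0.5143 0.0538 0.066 ] pts mean [0.5149 0.0539 0.061 ] medz 0.0609
top (343, 193) [ 14  15 175] [342.3 193. ] plane.064 [ 0.5308 -0.0076  0.066 ] pts mean [ 0.5279 -0.0068  0.0874] medz 0.063
top (368, 186) [ 15  15 165] [367.6 186.1] plane.064 [ 0.5478 -0.0689  0.066 ] pts mean [ 0.5482 -0.0692  0.0632] medz 0.0631
top (392, 180) [ 11  23 122] [392.8 179. ] plane.064 [ 0.5652 -0.1302  0.066 ] pts mean [ 0.5651 -0.1301  0.0666] medz 0.0674
bench z -0.0006167630448923322
{'fovy': 54.45740236317525, 'cx': 321.62436407851783, 'cy': 203.0706318731831, 'eye': array([ 0.93261882, -0.28574007,  0.68617658]), 'rotation': array([-1.41465284e+02,  1.05289077e-01,  5.23510971e+01])}
scene (346, 171) [ 20  17 235] [346.3 171.8] plane.064 [0.5048 0.1108 0.066 ] pts mean [0.5029 0.1125 0.0633] medz 0.0643
scene (329, 190) [ 7  7 44] [329.  190.1] plane.064 [0.5227 0.0485 0.066 ] pts mean [0.5183 0.052  0.0594] medz 0.0595
scene (311, 209) [ 18  17 256] [310.5 208.9] plane.064 [ 0.5391 -0.0118  0.066 ] pts mean [ 0.5407 -0.0129  0.0684] medz 0.0615
scene (291, 229) [ 22  20 271] [290.4 229.6] plane.064 [ 0.556  -0.0728  0.066 ] pts mean [ 0.5534 -0.0713  0.0619] medz 0.0623
scene (269, 250) [ 28  23 248] [268.7 251.4] plane.064 [ 0.5715 -0.1327  0.066 ] pts mean [ 0.5723 -0.1332  0.0677] medz 0.0661
bench z -0.0012039829104767974
```

```bash

python3 -m creep '[[[0,-0.82,-0.66,0,0,0,0],[0,-0.82,-0.66,0,0,0,0],[0,-0.82,-0.66,0,0,0,0],[0,-0.82,-0.66,0,0,0,0],[0,-0.82,-0.66,0,0,0,0],[0,-0.82,-0.66,0,0,0,0],[0,-0.82,-0.66,0,0,0,0],[0,-0.82,-0.66,0,0,0,0],[0,-0.82,-0.66,0,0,0,0],[0,-0.82,-0.66,0,0,0,0],[0,-0.82,-0.66,0,0,0,0],[0,-0.82,-0.66,0,0,0,0]]]'
python3 -m creep '[[[0,-0.82,-0.66,0,0,0,0],[0,-0.82,-0.66,0,0,0,0],[0,-0.82,-0.66,0,0,0,0],[0,-0.82,-0.66,0,0,0,0],[0,-0.82,-0.66,0,0,0,0],[0,-0.82,-0.66,0,0,0,0],[0,-0.82,-0.66,0,0,0,0],[0,-0.82,-0.66,0,0,0,0],[0,-0.82,-0.66,0,0,0,0],[0,-0.82,-0.66,0,0,0,0],[0,0,0,0,0,0,0],[0,0,0,0,0,0,0]]]'
cat > go.py <<'E'
import sys
from h import *
s=readout.state();R=Rotation.from_euler('xyz',s['ee_rot'],degrees=True).as_matrix()
t=np.array([float(a) for a in sys.argv[1:4]]);print(s['time_s'],np.round(s['position'],4),np.round(s['ee_rot'],2),'tool units',np.round(R.T@(t-s['position'])/.025,2))
E
python3 go.py 0.565 -0.130 0.15
```

```text
time_s: 1.1
position: [0.3396, 0.2274, 0.2499]
ee_rot: [-180.0, -0.0, 160.9]
force: [1.1, 0.4, 0.5]
gripper_width: -0.0003
grasp_force: 0.0
time_s: 2.1
position: [0.4793, 0.0048, 0.2494]
ee_rot: [-180.0, -0.1, 160.8]
force: [-0.4, 0.2, 0.4]
gripper_width: 0.0002
grasp_force: 0.0
2.1 [0.4793 0.0048 0.2494] [-1.7998e+02 -7.0000e-02  1.6080e+02] tool units [-5.01 -3.96  3.97]
```

```bash

python3 -m creep '[[[0,-0.72,-0.57,0.1,0,0,0],[0,-0.72,-0.57,0.5,0,0,0],[0,-0.72,-0.57,0.7,0,0,0],[0,-0.72,-0.57,0.7,0,0,0],[0,-0.72,-0.57,0.7,0,0,0],[0,-0.72,-0.57,0.7,0,0,0],[0,-0.69,-0.54,0.5,0,0,0],[0,0,0,0,0,0,0],[0,0,0,0,0,0,0]]]'
python3 - <<'E'
from h import *
c=grab('wrist');cv2.imwrite('pics/wrist1.png',c['frame'][:,:,::-1])
print(np.round(c['mount'],4).tolist(),c['fovy'],c['cx'],c['cy'],np.round(c['st']['position'],4),c['st']['ee_rot'])
E
```

```text
time_s: 2.85
position: [0.5645, -0.1284, 0.1514]
ee_rot: [-180.0, -0.2, 160.9]
force: [-0.4, -0.6, 0.2]
gripper_width: -0.0001
grasp_force: 0.0
[[0.0008, -0.9482, -0.3177, 0.0818], [1.0, 0.0005, 0.0008, -0.0003], [-0.0006, -0.3177, 0.9482, -0.1235], [0.0, 0.0, 0.0, 1.0]] 70.84165917981214 323.14460896514663 201.24335193785944 [ 0.5645 -0.1284  0.1514] [-1.79991944e+02 -1.50469333e-01  1.60900951e+02]
```

View pics/wrist1.png

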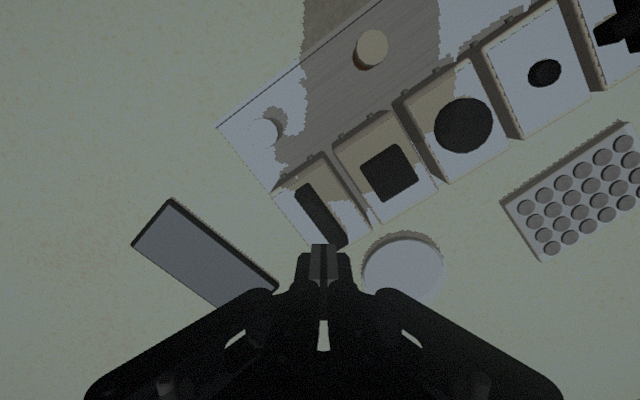

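The wrist view shows the bar from (300,188) to (340,247), with its near end beside the fingertip at (323,248). The square is at (389,172), the disc at (463,125) and the stud at (544,73). I'll cast the unobstructed ones onto their planes to check.

```bash
python3 - <<'E'
from h import *
c=pickle.load(open('wrist.pkl','rb'));s=c['st'];M=np.array(c['mount'])
R=Rotation.from_euler('xyz',s['ee_rot'],degrees=True).as_matrix()
c['rotation']=Rotation.from_matrix(R@M[:3,:3]).as_euler('xyz',degrees=True);c['eye']=s['position']+R@M[:3,3]
P=pts(c);m=(c['frame'].max(2)<45).astype(np.uint8)
_,lab,st,cen=cv2.connectedComponentsWithStats(m)
for n,u,v in(('bar',318,212),('sq',389,172),('disc',463,125),('stud',544,73)):
    l=lab[v,u];mm=lab==l;z=P[mm][:,2];a,b=cen[l]
    print(n,st[l],'z top pct',np.round(np.percentile(z,[10,50,90]),4),np.round(plane(c,a,b,np.percentile(z,60)),4))
for uv in((297,186),(310,182),(345,240),(333,250)): print(uv,np.round(plane(c,*uv,.067),4))
E
```

```text
bar [ 295  183   53   68 1336] z top pct [0.0629 0.0674 0.0683] [ 0.5636 -0.1301  0.0676]
sq [ 360  144   58   58 1918] z top pct [0.0623 0.0635 0.0644] [ 0.5483 -0.0697  0.0637]
disc [ 434   99   59   54 2476] z top pct [0.0614 0.0631 0.064 ] [ 0.5318 -0.0095  0.0633]
stud [528  59  33  28 695] z top pct [0.0554 0.061  0.0621] [0.5158 0.051  0.0613]
(297, 186) [ 0.5347 -0.1394  0.067 ]
(310, 182) [ 0.535  -0.1289  0.067 ]
(345, 240) [ 0.5903 -0.1185  0.067 ]
(333, 250) [ 0.5957 -0.1306  0.067 ]
```

```bash

python3 -m creep '[[[0,0.02,-0.06,0.5,0,0,0],[0,0,0,0.6,0,0,0],[0,0,0,0.6,0,0,0],[0,0,0,0.4,0,0,0],[0,0,0,0.2,0,0,0],[0,0,0,0.1,0,0,0],[0,0,0,0,0,0,0],[0,0,0,0,0,0,0],[0,0,0,0,0,0,0]]]'
python3 go.py 0.5645 -0.130 0.079
```

```text
time_s: 3.65
position: [0.5647, -0.13, 0.0933]
ee_rot: [180.0, 0.1, 160.9]
force: [-0.6, 0.4, -0.1]
gripper_width: 0.0001
grasp_force: 0.0
3.65 [ 0.5647 -0.13    0.0933] [1.8000e+02 7.0000e-02 1.6094e+02] tool units [ 0.01 -0.    0.57]
```

```bash

python3 -m creep '[[[0,0,0,0.06,0,0,0],[0,0,0,0.06,0,0,0],[0,0,0,0.06,0,0,0],[0,0,0,0.06,0,0,0],[0,0,0,0.04,0,0,0],[0,0,0,0.04,0,0,0],[0,0,0,0,0,0,0]]]'
python3 -m creep '[[[0,0,0,0.03,0,0,0],[0,0,0,0.03,0,0,0],[0,0,0,0.03,0,0,0],[0,0,0,0.03,0,0,0]]]'
```

```text
time_s: 4.23
position: [0.5642, -0.1301, 0.0844]
ee_rot: [-180.0, 0.0, 160.9]
force: [-0.4, -0.1, 1.2]
gripper_width: 0.0001
grasp_force: 0.4
time_s: 4.57
position: [0.5643, -0.1301, 0.0816]
ee_rot: [-180.0, 0.0, 160.9]
force: [-1.6, -0.2, 3.5]
gripper_width: -0.0003
grasp_force: 1.8
```

```bash

python3 -m creep '[[[0,0,0,0.03,0,0,0],[0,0,0,0.03,0,0,0],[0,0,0,0,0,0,0]]]'
python3 -m creep '[[[0,0,0,0.02,0,0,0],[0,0,0,0.02,0,0,0]]]'
```

```text
time_s: 4.82
position: [0.5642, -0.1301, 0.0798]
ee_rot: [-180.0, -0.0, 160.9]
force: [-0.6, -0.9, 2.1]
gripper_width: -0.0002
grasp_force: 0.7
time_s: 4.98
position: [0.5643, -0.13, 0.079]
ee_rot: [-180.0, 0.0, 160.9]
force: [-1.1, -0.5, 3.6]
gripper_width: 0.0001
grasp_force: 1.7
```

```bash

python3 -m creep '[[[0,0,0,0.02,0,0,0]]]'
python3 -m creep '[[[0,0,0,0.02,0,0,0]]]'
```

```text
time_s: 5.07
position: [0.5643, -0.1301, 0.0787]
ee_rot: [-180.0, 0.0, 160.9]
force: [-3.3, -0.9, 12.4]
gripper_width: -0.0004
grasp_force: 5.9
time_s: 5.15
position: [0.5643, -0.1301, 0.0787]
ee_rot: [-180.0, 0.0, 160.9]
force: [-4.0, 0.8, 15.3]
gripper_width: 0.0004
grasp_force: 7.8
```

```bash

python3 -m creep '[[[0,0,0,-0.1,0,0,0],[0,0,0,-0.4,0,0,0],[0,0,0,-0.7,0,0,0],[0,0,0,-0.7,0,0,0],[0,0,0,-0.6,0,0,0],[0,0,0,-0.3,0,0,0]]]'
python3 -m creep '[[[0,0.57,0.84,0,0,0,0],[0,0.57,0.84,0,0,0,0],[0,0.57,0.84,0,0,0,0],[0,0.57,0.84,0,0,0,0],[0,0.57,0.84,0,0,0,0],[0,0.57,0.84,0,0,0,0],[0,0.57,0.84,0,0,0,0],[0,0.57,0.84,0,0,0,0],[0,0.57,0.84,0,0,0,0],[0,0.55,0.8,0,0,0,0],[0,0,0,0,0,0,0],[0,0,0,0,0,0,0]]]'
python3 go.py 0.4985 0.114 0.0935
python3 - <<'E'
from h import *
c=grab('wrist');cv2.imwrite('pics/wrist2.png',c['frame'][:,:,::-1])
c=grab('top');P=pts(c);m=(c['frame'].max(2)<60).astype(np.uint8)
_,lab,st,cen=cv2.connectedComponentsWithStats(m)
for u,v in [(318,200),(343,193),(368,186),(392,180)]:
    l=lab[v-2:v+3,u-2:u+3].max()
    if l: print((u,v),st[l][2:],np.median(P[lab==l][:,2]))
E
```

```text
time_s: 5.65
position: [0.565, -0.1301, 0.1503]
ee_rot: [180.0, 0.1, 160.9]
force: [0.0, 0.5, 0.2]
gripper_width: 0.0001
grasp_force: 0.0
time_s: 6.65
position: [0.4979, 0.1149, 0.148]
ee_rot: [-180.0, -0.0, 161.1]
force: [0.3, -0.7, 0.2]
gripper_width: 0.0
grasp_force: 0.0
6.65 [0.4979 0.1149 0.148 ] [-1.7999e+02 -1.0000e-02  1.6107e+02] tool units [-0.04 -0.03  2.18]
(318, 200) [  91  223 3700] 0.6925013235268874
(343, 193) [ 14  15 163] 0.06287241244094743
(368, 186) [ 14  15 151] 0.06384836324921483
(392, 180) [10 22 87] 0.059528859331072104
```

View pics/wrist2.png

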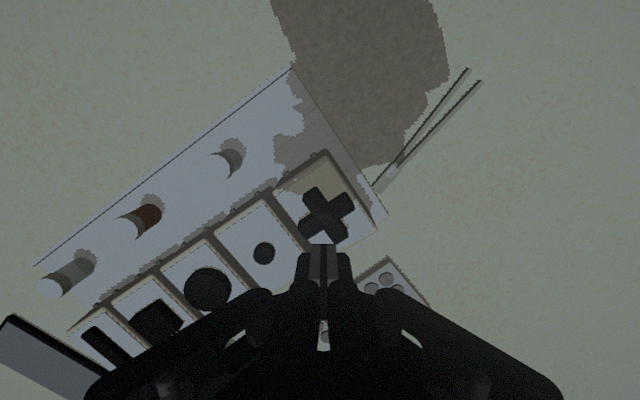

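The bar key's top now reads 0.0595 m, which is fully in. In the wrist view the cross is centred near (326,214), just ahead of the fingertips, and everything else is undisturbed.

```bash
python3 - <<'E'
from h import *
c=pickle.load(open('wrist.pkl','rb'));s=c['st'];M=np.array(c['mount'])
R=Rotation.from_euler('xyz',s['ee_rot'],degrees=True).as_matrix()
c['rotation']=Rotation.from_matrix(R@M[:3,:3]).as_euler('xyz',degrees=True);c['eye']=s['position']+R@M[:3,3]
m=(c['frame'].max(2)<45).astype(np.uint8);_,lab,st,cen=cv2.connectedComponentsWithStats(m)
l=lab[214,326];print(st[l],cen[l],np.median(pts(c)[lab==l][:,2]),plane(c,*cen[l],.067),plane(c,326,214,.067))
E
python3 -m creep '[[[0,0,0,0.4,0,0,0],[0,0,0,0.6,0,0,0],[0,0,0,0.6,0,0,0],[0,0,0,0.4,0,0,0],[0,0,0,0.2,0,0,0],[0,0,0,0,0,0,0],[0,0,0,0,0,0,0]]]'
```

```text
[    0   187   563   213 44534] [303.05106211 341.32364036] 0.20114399504942326 [0.6079711  0.05760194 0.067     ] [0.49592881 0.11782148 0.067     ]
time_s: 7.33
position: [0.4984, 0.1136, 0.0929]
ee_rot: [-180.0, -0.0, 160.9]
force: [0.0, -0.1, -0.2]
gripper_width: -0.0003
grasp_force: 0.0
```

```bash

python3 -m creep '[[[0,0.08,0.06,0,0,0,0],[0,0,0,0.06,0,0,0],[0,0,0,0.06,0,0,0],[0,0,0,0.06,0,0,0],[0,0,0,0.06,0,0,0],[0,0,0,0.04,0,0,0],[0,0,0,0.04,0,0,0],[0,0,0,0,0,0,0]]]'
python3 -m creep '[[[0,0,0,0.03,0,0,0],[0,0,0,0.03,0,0,0],[0,0,0,0.03,0,0,0],[0,0,0,0.03,0,0,0]]]'
```

```text
time_s: 8.0
position: [0.4969, 0.116, 0.0849]
ee_rot: [-180.0, -0.0, 160.9]
force: [-0.3, 0.2, 0.8]
gripper_width: -0.0001
grasp_force: 0.0
time_s: 8.33
position: [0.4969, 0.116, 0.082]
ee_rot: [-180.0, 0.0, 160.9]
force: [-1.5, -0.3, 3.4]
gripper_width: 0.0001
grasp_force: 1.8
```

```bash

python3 -m creep '[[[0,0,0,0.03,0,0,0],[0,0,0,0.03,0,0,0],[0,0,0,0.02,0,0,0],[0,0,0,0.02,0,0,0]]]'
python3 -m creep '[[[0,0,0,0.02,0,0,0]]]'
python3 -m creep '[[[0,0,0,0.01,0,0,0]]]'
```

```text
time_s: 8.67
position: [0.4969, 0.116, 0.0794]
ee_rot: [-180.0, -0.0, 160.9]
force: [-0.7, -0.4, 3.5]
gripper_width: 0.0001
grasp_force: 1.7
time_s: 8.75
position: [0.4969, 0.116, 0.079]
ee_rot: [-180.0, -0.0, 160.9]
force: [-1.0, -1.0, 3.5]
gripper_width: -0.0004
grasp_force: 1.7
time_s: 8.83
position: [0.4969, 0.116, 0.0787]
ee_rot: [-180.0, 0.0, 160.9]
force: [-2.1, -0.1, 7.5]
gripper_width: -0.0005
grasp_force: 3.7
```

```bash

python3 -m creep '[[[0,0,0,0.02,0,0,0]]]'
python3 -m creep '[[[0,0,0,0,0,0,0]]]'
```

```text
time_s: 8.92
position: [0.497, 0.116, 0.0786]
ee_rot: [180.0, 0.0, 160.9]
force: [-4.3, -0.4, 16.2]
gripper_width: 0.0004
grasp_force: 7.8
time_s: 9.0
position: [0.4969, 0.116, 0.0787]
ee_rot: [180.0, 0.0, 160.9]
force: [-3.0, -0.4, 9.5]
gripper_width: 0.0003
grasp_force: 4.5
```

The cross key has bottomed out. I'll draw back upwards, then away to the left for a clear view.

```bash

python3 -m creep '[[[0,0,0,-0.1,0,0,0],[0,0,0,-0.4,0,0,0],[0,0,0,-0.8,0,0,0],[0,0,0,-0.8,0,0,0],[0,0,0,-0.8,0,0,0],[0,0,0,-0.8,0,0,0],[0,0,0,-0.8,0,0,0],[0,0,0,-0.8,0,0,0],[0,0,0,-0.8,0,0,0],[0,0,0,-0.4,0,0,0]]]'
python3 -m creep '[[[0,0.8,0.6,0,0,0,0],[0,0.8,0.6,0,0,0,0],[0,0.8,0.6,0,0,0,0],[0,0.8,0.6,0,0,0,0],[0,0.8,0.6,0,0,0,0],[0,0.8,0.6,0,0,0,0],[0,0.8,0.6,0,0,0,0],[0,0.8,0.6,0,0,0,0],[0,0.8,0.6,0,0,0,0],[0,0.4,0.3,0,0,0,0],[0,0,0,0,0,0,0],[0,0,0,0,0,0,0]]]'
python3 - <<'E'
from h import *
c0=pickle.load(open('top.pkl','rb'))
c=grab('top');P=pts(c);m=(c['frame'].max(2)<60).astype(np.uint8)
_,lab,st,cen=cv2.connectedComponentsWithStats(m)
for u,v in [(292,207),(318,200),(343,193),(368,186),(392,180)]:
    l=lab[v-2:v+3,u-2:u+3].max()
    if l: print((u,v),st[l][2:],np.median(P[lab==l][:,2]))
cv2.imwrite('pics/top3.png',c['frame'][:,:,::-1])
E
```

```text
time_s: 9.83
position: [0.4976, 0.1161, 0.2436]
ee_rot: [179.9, 0.2, 160.9]
force: [1.0, 0.3, 0.3]
gripper_width: -0.0
grasp_force: 0.0
time_s: 10.83
position: [0.3635, 0.313, 0.2406]
ee_rot: [-180.0, -0.0, 161.0]
force: [0.1, -1.1, -0.1]
gripper_width: 0.0002
grasp_force: 0.0
(292, 207) [ 18  17 132] 0.05975657923635325
(318, 200) [ 5  5 22] 0.06060121914183947
(343, 193) [ 14  15 167] 0.06274980289106491
(368, 186) [ 15  15 154] 0.06344463855957572
(392, 180) [10 22 94] 0.05979366866643221
```

View pics/top3.png

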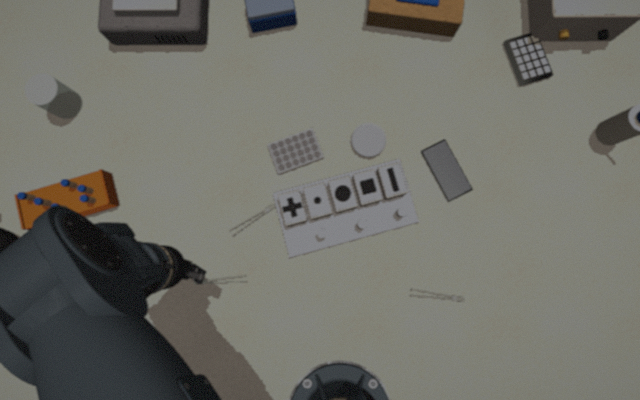

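The picture shows the bar (392,180) and cross (292,207) both down at 0.060 m. The other three keys, the vials and the loose items are where they were, and the hand is well clear.

```bash
python3 -c "
from workcell import sign_off
print(sign_off())"
```

```text
the job is handed in; nothing more can be done
None
```

I pushed the bar key and then the cross key fully down with about 16 N at most; the other three keys and everything else on the bench look unmoved in the last camera view, the hand is drawn back over 20 cm, and the job is handed in.

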